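# Scoop two nuts out from under the low wire shelf

### The arm

A 7-joint arm with a two-finger parallel gripper is mounted at the origin on a cart in front of the work surface, level with it; the furniture and walls round the work are solid. World frame = base frame: x ahead of the robot, y to its left, z up, the work surface at z = 0. Lengths are in m, angles in rad, forces in N, time in s.
With the tool pointing down it reaches from about 0.425 to 0.875 m from the base axis. Payload 4.7 kg.
Tool frame: the origin (TCP) lies midway between the tips of the shut fingers; the grasp point (between the pads) lies 19 mm behind it (ctrl.grip_point_offset is the distance from the TCP to the grasp point, in m); z points along the fingers, y is the line along which they close (so a half turn about z gives the same grasp; the last joint's range is limited). The gripper opens to 87 mm and grips with 3 to 60 N. Pads are 19 mm wide; open, the fingers measure 117 mm over their backs; the gripper's body (75 mm by 190 mm) begins 51 mm behind the grasp point.
Start: joints at [-1.258, 0.321, -0.07, 1.45, 0.023, 1.371, -0.057], TCP at [0.191, 0.621, 0.223] pointing down, gripper open.
Joint ranges: [-2.86, 2.86], [-0.3, 2.09], [-1.38, 1.24], [0.06, 2.45], [-1.56, 4.7], [0.09, 2.05], [-2.69, 2.69]. Speed limits (rad/s): [2.57, 2.57, 3.14, 3.14, 3.14, 3.14, 3.14].

### API

Orientations are given as a rotation vector (axis times angle).
In Python, from bench import ctrl gives the robot as it stands.
- The arm moves only by the tool move_arm, never from a script. Its argument "increments" is text: rows parted by semicolons, each of 7 numbers parted by spaces: the shift along the world's x, y, z in mm, then the turn, a rotation vector about the world's x, y, z in degrees, then the closure in counts, from 0 (fully open) to 255 (shut). A call has exactly 8 rows; each row shifts and turns the commanded pose from where the row before left it; what a row does not reach is not made up. A row lasts 1/12 s, in which the tool goes at most 41.7 mm and 7.16 degrees, less where a joint would pass 70% of its speed; a pose out of reach is approached as far as the arm can. A call with a gripper value outside its range is refused whole. The fingers move at their own pace and stop on an object; "grip_force" is the grip in N (left out, the last holds). Time passes only in rows, so rows that do not move let the fingers close, or fill a call up. It gives the time, the measured TCP pose, the force, the opening and the grip force at its end, in the units of the state.
- ctrl.get_state(): the state, without advancing time (a new reading comes with each control period).
- ctrl.get_image(name): name is "side" or "top" or "wrist"; returns a dict with "frame" (400x640x3 uint8, red, green, blue), "depth" (400x640 float32, m along the optical axis (not along the pixel's ray), 0 where there is no reading), "fx", "fy", "cx", "cy" (pixels), "k1" (the pictures are not rectified: a ray, as slopes to the right and down, at radius r is drawn at 1 + k1 r^2 times it, then the intrinsics apply), "position" and "orientation" of the camera in the world. Camera axes: x right, y down, z forward; pixel columns grow to the right and rows downward; lengths in m; the calibration is good to about 2 mm. A picture is of the moment at which its call begins.
- ctrl.close_job(): hands the job in; it is judged then, once.
Trained networks look in a picture, given as the dict that the camera call returned (one of the last four; its "shot" number tells which), for a name from the list of things; names that differ only in an ending like _2 or _b are one class to them, and where a whole thing is asked for, a point or a joint stands for the part that bears it (a point fixed in the world has none). Each returns a list of dicts, best first, with "score" (0 to 1); they miss things now and then, are a little off and sometimes report something else, mostly with a low value. They report only what shows in the picture. A call takes as long as a camera call.
- ctrl.find_in(target, picture): "centre" ([x, y, z] in m, in world coordinates, good to about 4 mm: the middle of the surface that is visible of it).
- ctrl.silhouettes(target, picture): "region" (400x640 bool, what is visible of it).
The state is a dict: "time": time; "joint_positions": joint angles; "qd": joint speeds; "joint_torque": joint torques, N m; "position": TCP position; "tool_rot": TCP orientation; "ft_force": force on the tool from outside, world axes, zero at the start; "torque": the same for the moment, N m; "grip_width": opening from 0.0 (shut) to 1.0 (fully open); "grip_force": force on a finger pad.
Only numpy, scipy, OpenCV 4.12 (cv2) and the standard library are available. Lean on these libraries where they do the work, as an engineer would, in place of code of your own. Each camera call takes 0.05 s, during which the arm holds its last target. There are 200 camera calls.

### The job

Two hex nuts have strayed under the low wire shelf on the bench. Take the long-handled scoop by its wooden handle, slide it flat along the bench under the shelf until its lip passes under the stop rail at the back and both nuts are in the pan, then draw it straight out again with both nuts in it and leave it lying flat on the bench, the whole pan in front of the shelf. Do not strike the wire shelf, and leave the ball bearing that also lies under it where it is.

Things in the scene. Friction and masses are not known exactly. Their poses are not given: they have to be found in the camera images.
- scoop_grip (a point): Centre of the loose scoop's straight wooden handle, where to grip it from above: 34 mm over the bench as it lies. The wood is 120 mm long (60 mm either way from here), 18 wide, 22 high. x: along the handle to the pan and its mouth; z up. The scoop (0.25 kg, 240 mm long) lies level by itself on the flat pan bottom and a small foot under the handle's rear end.
- scoop_lip (a point): Middle of the scoop's front lip, 180 mm ahead of scoop_grip along x, at bench level as it lies; same axes. The steel pan runs 75 mm back from it to a 28 mm rear wall, is 100 mm wide (94 inside), 2.5 mm thick, sharp over the front 20 mm; the side walls begin 11 mm behind the lip. Slid flat on the bench, the lip runs under nuts that the rail stops; they stay in as it is drawn slowly back.
- nut_1_center (a point): Centre of a plain steel hex nut, 24 mm across flats, 13 mm high, lying flat on the bench under the shelf (centre 6.5 mm up). The two nuts are alike and lie side by side, 34 to 41 mm between centres, 24 to 60 mm in front of the stop rail.
- nut_2_center (a point): Centre of the other nut, the same as nut_1.
- wire_shelf: Low dark wire shelf, fixed. Origin on the bench, below the middle of the front face of the steel stop rail along its back (a flat bar from 4 to 30 mm up: it stops nuts, the lip passes under it). x: into the shelf, away from the robot, square to the rail; y: along it, to the left. 69 mm clear under the wires, top 77. Front edge at x = -76 mm, open; thin legs only at the corners, y = +-165 mm, feet 16 mm across.
- bearing_center (a point): Centre of a ball bearing, 62 mm across, 16 mm high, lying loose on the bench under the other half of the shelf (left or right of the nuts), 8 mm above the bench. A bystander, not to be moved.

How it is judged:
On the way:
1. both nuts are in the scoop's pan while its lip is under the shelf (x of nut_1_center in the frame of scoop_lip between -0.073 and -0.004 m and y of nut_1_center in the frame of scoop_lip between -0.047 and 0.047 m and z of each of nut_1_center, nut_2_center in the frame of scoop_lip below 0.03 m and x of nut_2_center in the frame of scoop_lip between -0.073 and -0.004 m and y of nut_2_center in the frame of scoop_lip between -0.047 and 0.047 m and x of scoop_lip in the frame of wire_shelf above -0.07 m), for 0.1 s.
At the end, for the whole second after the job is handed in: Both nuts lie in the scoop's pan (between its walls, at least 4 mm behind the lip); the scoop lies level (10 degrees) on the bench, let go and at rest, the lip out in front of the wire shelf's front edge; the bearing is where it was (10 mm) (x of nut_1_center in the frame of scoop_lip between -0.073 and -0.004 m and y of nut_1_center in the frame of scoop_lip between -0.047 and 0.047 m and z of each of nut_1_center, nut_2_center in the frame of scoop_lip below 0.03 m and x of nut_2_center in the frame of scoop_lip between -0.073 and -0.004 m and y of nut_2_center in the frame of scoop_lip between -0.047 and 0.047 m and x of scoop_lip in the frame of wire_shelf below -0.08 m and height (world z) of scoop_grip below 0.045 m and angle between scoop_grip's own z axis and vertical below 0.17 rad and linear speed of scoop below 0.03 m/s and contact force between the fingers and scoop below 0.1 N); the robot touches nothing.
It fails at once if the wire shelf is struck by the scoop or the robot (over 4 N) (contact force between any of scoop, the fingers, the arm and wire_shelf above 4 N).
It fails at once if the bearing is moved more than 10 mm (distance of bearing_center from where it was at the start of the episode above 0.01 m).
It also fails if it takes over 42 s, if anything falls off the work surface, if the arm or the gripper's body presses on something with over 40 N, if the wrist force passes 120 N, or if a joint passes its speed limit or range.

## Working session

There is one attempt and no reset: what is moved stays moved. The work goes in short steps, Python scripts to look and compute and a tool call to move; the robot and the scene stay as the last step left them, time stands still between calls to the robot, and variables do not carry over. Pictures are saved under pics/ and viewed, at most 10 in all, crops included, and the job is handed in when it is done.

Besides the shell and the picture viewer there is one more tool, called after ">>>" as a command line: name --argument value ..., lists and objects as JSON in quotes. move_arm: Moves the arm, as the interface text tells. Its arguments: {"type":"object","properties":{"increments":{"type":"string"},"grip_force":{"type":"number"}},"required":["increments"]}

```bash
mkdir -p pics
cat > h.py <<'E'
from bench import ctrl
import numpy as np, cv2
from scipy.spatial.transform import Rotation as R
def Rm(o):
    o=np.array(o); 
    return o if o.shape==(3,3) else (R.from_rotvec(o) if o.size==3 else R.from_quat(o)).as_matrix()
def world(p,reg):
    """world points of the pixels in reg"""
    v,u=np.nonzero(reg&(p['depth']>0)); d=p['depth'][v,u]
    a=np.c_[(u-p['cx'])/p['fx'],(v-p['cy'])/p['fy']]; s=a.copy()
    for _ in range(8): s=a/(1+p['k1']*(s**2).sum(1))[:,None]
    return (np.c_[s,np.ones(len(s))]*d[:,None])@Rm(p['orientation']).T+np.array(p['position'])
E
python3 - <<'E'
from h import *
np.set_printoptions(precision=4,suppress=True)
s=ctrl.get_state(); print(s['time'],s['position'],s['tool_rot'])
ims=[]
for n in ['top','side','wrist']:
    p=ctrl.get_image(n); ims.append(p['frame']); print(n,p['position'],p['orientation'])
    for t in ['scoop_grip','scoop_lip','nut_1_center','bearing_center','wire_shelf']:
        for f in ctrl.find_in(t,p)[:3]: print(' ',t,np.array(f['centre']),round(f['score'],2))
cv2.imwrite('pics/a.png',cv2.cvtColor(ims[0],cv2.COLOR_RGB2BGR))
cv2.imwrite('pics/b.png',cv2.cvtColor(ims[1],cv2.COLOR_RGB2BGR))
E
```

```text
0.0 [0.1912 0.6206 0.2214] [-0.4676 -3.1064  0.0031]
top [0.5012 0.1839 0.9867] [-2.2205  2.1589 -0.1237]
  scoop_grip [0.4163 0.1624 0.0026] 0.65
  scoop_lip [0.4209 0.1641 0.0013] 0.89
  nut_1_center [0.6974 0.0074 0.0142] 0.56
  bearing_center [0.7053 0.1663 0.0166] 0.71
  wire_shelf [0.7246 0.0885 0.0813] 0.74
side [ 0.2026 -0.5362  0.3534] [-1.9081  0.46   -0.3456]
  scoop_grip [0.4146 0.1784 0.0039] 0.72
  scoop_lip [0.4167 0.1746 0.0087] 0.95
  nut_1_center [0.7017 0.0033 0.0087] 0.6
  bearing_center [0.6995 0.1549 0.014 ] 0.85
  wire_shelf [0.4192 0.1708 0.0111] 0.72
  wire_shelf [0.7148 0.0197 0.0762] 0.59
wrist [0.1125 0.6456 0.3832] [2.3204 1.7161 0.2623]
```

View pics/a.png

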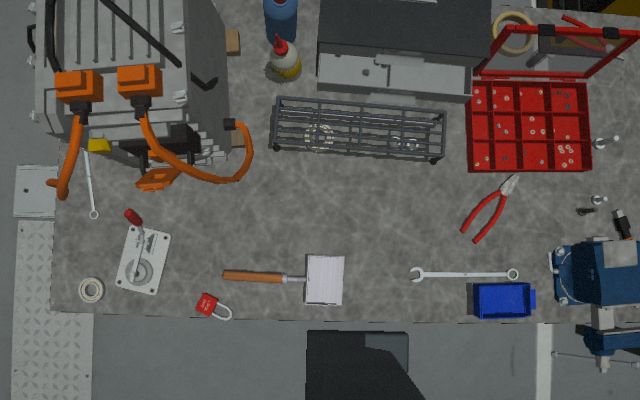

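View pics/b.png

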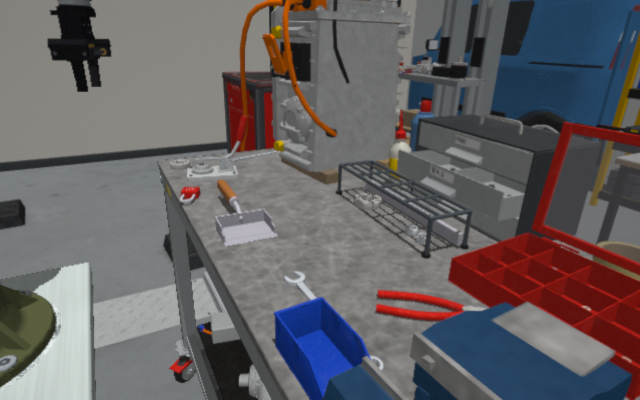

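The top view shows the scoop lying with its handle at about (252,277) and its pan at (325,280), pointing to −y. The shelf spans about (275,100)–(445,160) and is slightly yawed. The nuts are at about (405,143) and the bearing at (320,137). The side view agrees: the nuts are near (415,232), the bearing near (365,200). Next I'll measure axes and positions.

Run:
```python
from h import *
np.set_printoptions(precision=4,suppress=True)
for n in ['top','side']:
    p=ctrl.get_image(n); f=p['frame'].astype(int); print(n)
    rs=ctrl.silhouettes('scoop_grip',p)
    W=world(p,rs[0]['region']); print('scoop',rs[0]['score'],W.min(0),W.max(0))
    allr=np.ones(f.shape[:2],bool); X=np.zeros(f.shape); m=p['depth']>0; X[m]=world(p,allr)
    # wood: brownish pixels in the scoop silhouette
    wood=rs[0]['region']&(f[...,0]-f[...,2]>40)&m; w=X[wood]; c=w[:,:2].mean(0)
    r=cv2.minAreaRect((w[:,:2]*1000).astype(np.float32)); print('wood',wood.sum(),c,np.median(w[:,2]),np.percentile(w[:,2],95),r)
    pan=rs[0]['region']&~wood&m; q=X[pan]; print('pan',np.median(q,0), cv2.minAreaRect((q[:,:2]*1000).astype(np.float32)))
    sh=[r for r in ctrl.silhouettes('wire_shelf',p)]
    for s in sh:
        w=X[s['region']&m]; w=w[(w[:,2]>.06)&(w[:,2]<.09)]
        if len(w)>50: print('shelf',s['score'],len(w),np.median(w[:,2]),cv2.minAreaRect((w[:,:2]*1000).astype(np.float32)), cv2.boxPoints(cv2.minAreaRect((w[:,:2]*1000).astype(np.float32))).tolist())
    for t in ['nut_1_center','bearing_center']:
        for s in ctrl.silhouettes(t,p)[:3]:
            w=X[s['region']&m]; w=w[w[:,2]<.03]
            print(t,s['score'],len(w),w.mean(0) if len(w) else '', cv2.minAreaRect((w[:,:2]*1000).astype(np.float32)) if len(w)>3 else '')
    if n=='top': 
        c=cv2.resize(p['frame'][85:175,255:465],None,fx=3.8,fy=3.8,interpolation=cv2.INTER_CUBIC); cv2.imwrite('pics/c.png',cv2.cvtColor(c,cv2.COLOR_RGB2BGR))
```

```text
top
scoop 0.76 [ 0.364   0.1097 -0.0037] [0.4663 0.3484 0.0505]
wood 515 [0.4216 0.2904] 0.04462116553616524 0.04746606851433227 ((421.3692626953125, 290.60699462890625), (116.04350280761719, 17.510976791381836), 87.9472885131836)
pan [0.4174 0.1532 0.0032] ((417.80792236328125, 227.87120056152344), (235.81361389160156, 101.15823364257812), 87.91803741455078)
shelf 0.78 3140 0.07655946183799267 ((720.2772827148438, 88.15533447265625), (338.3063049316406, 96.31016540527344), 86.92623901367188) [[663.1212158203125, -78.17230987548828], [759.2928466796875, -83.33660125732422], [777.433349609375, 254.48297119140625], [681.26171875, 259.64727783203125]]
bearing_center 0.96 362 [0.7071 0.1678 0.0147] ((706.9763793945312, 168.47207641601562), (59.48854446411133, 59.75874328613281), 7.831967830657959)
side
scoop 0.92 [ 0.3639  0.107  -0.0016] [0.4657 0.343  0.0461]
wood 193 [0.4161 0.28  ] 0.04339467170922123 0.04508395734270208 ((418.7397155761719, 284.32525634765625), (109.74632263183594, 16.416141510009766), 88.51724243164062)
pan [0.4166 0.1663 0.0031] ((417.1775817871094, 225.6317138671875), (235.24203491210938, 101.04998779296875), 88.52656555175781)
shelf 0.93 2180 0.07407998799407864 ((717.4970703125, 86.80890655517578), (338.9214172363281, 95.87353515625), 87.39740753173828) [[661.9148559570312, -80.30029296875], [757.6895141601562, -84.65373229980469], [773.0792846679688, 253.91810607910156], [677.3046264648438, 258.27154541015625]]
nut_1_center 0.6 135 [0.7014 0.0053 0.008 ] ((703.4620971679688, 1.6371536254882812), (25.36713981628418, 35.39923095703125), 12.512474060058594)
nut_1_center 0.18 389 [0.7031 0.1611 0.011 ] ((705.2487182617188, 182.36758422851562), (62.52029800415039, 94.71190643310547), 7.259572505950928)
bearing_center 0.86 373 [0.703  0.1595 0.0111] ((707.1903076171875, 165.58316040039062), (61.37034606933594, 60.163761138916016), 23.530330657958984)
```

View pics/c.png

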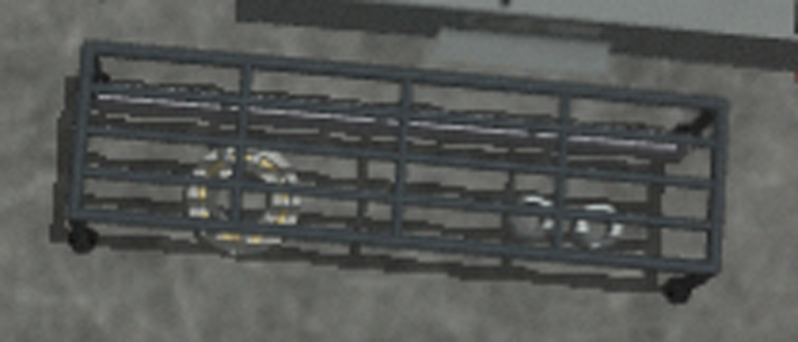

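The crop shows both nuts clearly, at crop (535,215) and (597,225), i.e. image (396,142) and (412,144), with the bearing far to the left. I'll locate the nuts from depth and rays.

Run:
```python
from h import *
np.set_printoptions(precision=4,suppress=True)
a=np.radians(-2.85); ex=np.array([np.cos(a),np.sin(a)]); ey=np.array([-ex[1],ex[0]]); o=np.array([.671,.090])+.076*ex
print('origin',o)
for n in ['top','side']:
    p=ctrl.get_image(n); m=p['depth']>0; W=world(p,np.ones(m.shape,bool))
    s=np.c_[(W[:,:2]-o)@ex,(W[:,:2]-o)@ey,W[:,2]]*1000
    k=(s[:,2]>7)&(s[:,2]<20)&(s[:,0]>-76)&(s[:,0]<-5)&(s[:,1]<-20)&(s[:,1]>-155)
    q=s[k].astype(np.float32); q=q if len(q)<1 else q
    if len(q)>4:
        _,l,c=cv2.kmeans(q[:,:2].copy(),2,None,(3,50,.01),5,cv2.KMEANS_PP_CENTERS); l=l.ravel()
        for i in (0,1): print(n,'shelf-frame',c[i],(l==i).sum(),np.percentile(q[l==i],[5,95],axis=0).round(),'world',o+ex*c[i][0]/1e3+ey*c[i][1]/1e3)
    if n=='top':
        for u,v in ((395.8,141.6),(412,144.2)):
            x=np.array([(u-p['cx'])/p['fx'],(v-p['cy'])/p['fy']]); y=x.copy()
            for _ in range(8): y=x/(1+p['k1']*(y@y))
            d=Rm(p['orientation'])@[*y,1]; c=np.array(p['position']); w=c+d*(.012-c[2])/d[2]
            print('ray',w,(w[:2]-o)@ex,(w[:2]-o)@ey)
```

```text
origin [0.7469 0.0862]
top shelf-frame [-39.3116 -79.3218] 57 [[-49. -89.  10.]
 [-27. -69.  16.]] world [0.7037 0.009 ]
top shelf-frame [ -42.4808 -114.8236] 60 [[ -52. -125.    8.]
 [ -29. -105.   16.]] world [ 0.6988 -0.0263]
ray [0.7048 0.0067 0.012 ] -0.038103606087086885 -0.08149109894671037
ray [ 0.7005 -0.0275  0.012 ] -0.04067391901738419 -0.1158923663560736
side shelf-frame [-40.3652 -81.331 ] 83 [[-51. -92.   8.]
 [-30. -70.  13.]] world [0.7025 0.007 ]
side shelf-frame [ -44.3221 -116.0991] 66 [[ -53. -127.    7.]
 [ -33. -107.   13.]] world [ 0.6969 -0.0275]
```

>>> move_arm --increments "19 -28 -8 0 0 -6.2 0;19 -28 -8 0 0 -6.2 0;19 -28 -8 0 0 -6.2 0;19 -28 -8 0 0 -6.2 0;19 -28 -8 0 0 -6.2 0;19 -28 -8 0 0 -6.2 0;19 -28 -8 0 0 -6.2 0;19 -28 -8 0 0 -6.2 0"

```text
time: 2.17
position: [0.3441, 0.3958, 0.1585]
tool_rot: [-1.734, -2.619, -0.001]
ft_force: [0.7, 0.2, 0.3]
grip_width: 0.996
grip_force: 0.0
```

>>> move_arm --increments "19 -27 -8 0 0 -6.2 0;19 -27 -8 0 0 -6.2 0;19 -27 -8 0 0 -6.2 0;20 -27 -8 0 0 -6.5 0;0 0 0 0 0 0 0;0 0 0 0 0 0 0;0 0 0 0 0 0 0;0 0 0 0 0 0 0"

```text
time: 2.83
position: [0.4197, 0.2908, 0.1269]
tool_rot: [-2.253, -2.189, -0.001]
ft_force: [0.0, 0.1, -0.5]
grip_width: 1.001
grip_force: 0.0
```

```bash
cat >> h.py <<'E'
def tool():
    s=ctrl.get_state(); T=Rm(s['tool_rot']); y=T[:,1]
    print('t',s['time'],'pos',np.round(s['position'],4),'yaw of y',round(np.degrees(np.arctan2(y[1],y[0])),2),'z',np.round(T[:,2],3),'F',np.round(s['ft_force'],1),'w',s['grip_width'],s['grip_force'])
E
python3 - <<'E'
from h import *
p=ctrl.get_image('wrist'); f=p['frame'].astype(int); tool()
for r in ctrl.silhouettes('scoop_grip',p)[:2]:
    m=r['region']&(p['depth']>0)&(f[...,0]-f[...,2]>40); w=world(p,m)
    print(r['score'],len(w))
    if len(w)>5: print(np.median(w[:,2]),cv2.minAreaRect((w[:,:2]*1000).astype(np.float32)))
    w=world(p,r['region']); print(w.min(0),w.max(0))
cv2.imwrite('pics/d.png',cv2.cvtColor(p['frame'],cv2.COLOR_RGB2BGR))
E
```

```text
t 2.8833 pos [0.4196 0.2908 0.1269] yaw of y -1.63 z [ 0.     0.001 -1.   ] F [-0.4 -0.3  0. ] w 1.001247467264033 0.0
```

View pics/d.png

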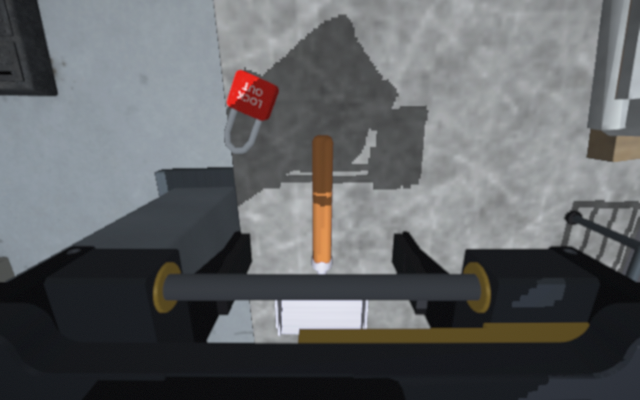

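The wrist view shows the handle centred between the fingers (column 322 against a finger midpoint of about 322) and square to them. I'll lower and grip.

>>> move_arm --increments "0 -1 -20 0 0 0 0;0 -1 -20 0 0 0 0;0 0 -20 0 0 0 0;0 0 -20 0 0 0 0;0 0 -16 0 0 0 0;0 0 -10 0 0 0 0;0 0 -6 0 0 0 0;0 0 0 0 0 0 0"

```text
time: 3.6
position: [0.4195, 0.2873, 0.0137]
tool_rot: [-2.255, -2.187, 0.003]
ft_force: [0.6, -0.2, -0.8]
grip_width: 0.999
grip_force: 0.0
```

>>> move_arm --increments "0 0 0 0 0 0 255;0 0 0 0 0 0 255;0 0 0 0 0 0 255;0 0 0 0 0 0 255;0 0 0 0 0 0 255;0 0 0 0 0 0 255;0 0 0 0 0 0 255;0 0 0 0 0 0 255" --grip_force 40

```text
time: 4.27
position: [0.4204, 0.2872, 0.0146]
tool_rot: [2.256, 2.186, 0.0]
ft_force: [0.0, 1.0, -0.4]
grip_width: 0.478
grip_force: 0.0
```

```bash
python3 -c "
from h import *
tool()"
```

```text
t 4.2667 pos [0.4204 0.2872 0.0146] yaw of y -1.82 z [ 0. -0. -1.] F [ 0.   1.  -0.4] w 0.47848799678564125 0.0
```

>>> move_arm --increments "0 0 0 0 0 0 255;0 0 0 0 0 0 255;0 0 0 0 0 0 255;0 0 0 0 0 0 255;0 0 0 0 0 0 255;0 0 0 0 0 0 255;0 0 0 0 0 0 255;0 0 0 0 0 0 255"

```text
time: 4.93
position: [0.4202, 0.2872, 0.0145]
tool_rot: [-2.256, -2.186, 0.0]
ft_force: [-0.4, 1.1, 0.9]
grip_width: 0.201
grip_force: 40.0
```

>>> move_arm --increments "0 0 8 0 0 0 255;0 0 10 0 0 0 255;0 0 10 0 0 0 255;0 0 10 0 0 0 255;1 -17 0 0 0 5 255;1 -18 0 0 0 5.5 255;2 -18 0 0 0 5.5 255;2 -18 0 0 0 5.5 255"

```text
time: 5.6
position: [0.4267, 0.2158, 0.0538]
tool_rot: [1.802, 2.573, 0.002]
ft_force: [0.3, 0.8, -3.0]
grip_width: 0.203
grip_force: 40.0
```

>>> move_arm --increments "2 -18 0 0 0 5.5 255;2 -18 0 0 0 5.5 255;2 -18 0 0 0 5.5 255;2 -18 0 0 0 5.5 255;2 -18 0 0 0 5.5 255;2 -18 0 0 0 5.5 255;2 -18 0 0 0 5.5 255;2 -18 0 0 0 5.5 255"

```text
time: 6.27
position: [0.4428, 0.0714, 0.0537]
tool_rot: [0.708, 3.06, 0.002]
ft_force: [-0.4, 0.1, -1.7]
grip_width: 0.204
grip_force: 40.0
```

>>> move_arm --increments "2 -18 0 0 0 6 255;2 -18 0 0 0 6 255;2 -18 0 0 0 6 255;0 -14 0 0 0 5.5 255;0 0 0 0 0 0 255;0 0 0 0 0 0 255;0 0 0 0 0 0 255;0 0 0 0 0 0 255"

```text
time: 6.93
position: [0.4484, 0.0054, 0.0529]
tool_rot: [0.077, 3.14, 0.001]
ft_force: [-0.3, -0.9, -2.8]
grip_width: 0.205
grip_force: 40.0
```

Run:
```python
from h import *
tool(); p=ctrl.get_image('side'); q=ctrl.get_image('top')
for x in (p,q):
    for r in ctrl.silhouettes('scoop_lip',x)[:1]:
        w=world(x,r['region']); print(r['score'],w.min(0),w.max(0),w[w[:,0].argmax()])
cv2.imwrite('pics/e.png',cv2.cvtColor(np.vstack([p['frame'][100:300],q['frame'][80:330]]),cv2.COLOR_RGB2BGR))
```

```text
t 6.9333 pos [0.4484 0.0054 0.0529] yaw of y 87.2 z [ 0.     0.001 -1.   ] F [-0.3 -0.9 -2.8] w 0.20499692180215895 39.99487141147256
0.3 [ 0.38544573 -0.05475273 -0.00135712] [0.67869099 0.17992909 0.08377377] [ 6.78690994e-01  3.82212779e-02 -5.29524856e-04]
0.9 [ 0.3874943  -0.05162303 -0.00191754] [0.62669215 0.04998395 0.14682179] [0.62669215 0.03198033 0.034322  ]
```

View pics/e.png

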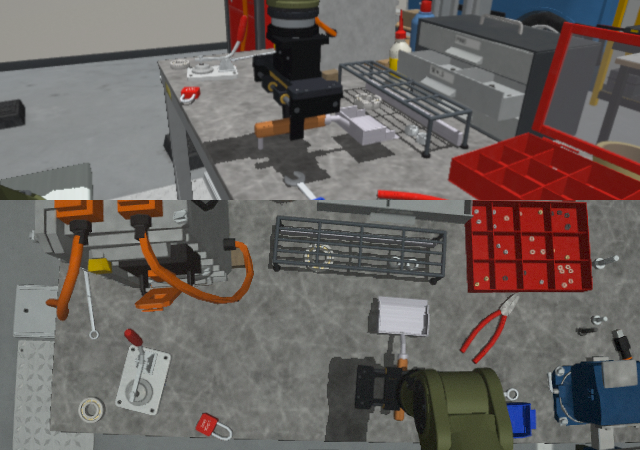

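The scoop is held level enough and points at the nuts with its pan clear of the shelf: pan at (402,315), shelf front at about row 275 of the stacked picture. I'll lower it, loosen briefly so it settles flat, then regrip.

>>> move_arm --increments "0 0 -12 0 0 0 255;0 0 -10 0 0 0 255;0 0 -8 0 0 0 255;0 0 -5 0 0 0 255;0 0 -3 0 0 0 255;0 0 0 0 0 0 255;0 0 0 0 0 0 175;0 0 0 0 0 0 175"

```text
time: 7.8
position: [0.4492, 0.0042, 0.0149]
tool_rot: [0.077, 3.139, 0.0]
ft_force: [-0.0, -0.8, 0.9]
grip_width: 0.277
grip_force: 0.0
```

>>> move_arm --increments "0 0 0 0 0 0 175;0 0 0 0 0 0 175;0 0 0 0 0 0 175;0 0 0 0 0 0 255;0 0 0 0 0 0 255;0 0 0 0 0 0 255;0 0 0 0 0 0 255;0 0 0 0 0 0 255" --grip_force 30

```text
time: 8.47
position: [0.4484, 0.0041, 0.0146]
tool_rot: [0.077, 3.14, -0.0]
ft_force: [0.3, -0.4, 1.0]
grip_width: 0.205
grip_force: 30.0
```

Run:
```python
from h import *
np.set_printoptions(precision=4,suppress=True)
tool(); a=np.radians(-2.85); ex=np.array([np.cos(a),np.sin(a)]); ey=np.array([-ex[1],ex[0]]); o=np.array([.7469,.0862])
for n in ('top','side'):
    p=ctrl.get_image(n); f=p['frame'].astype(int); r=ctrl.silhouettes('scoop_lip',p)[0]
    w=world(p,r['region']); w=w[(w[:,0]>.53)&(w[:,0]<.66)&(abs(w[:,1])<.08)&(w[:,2]<.035)]
    b=cv2.minAreaRect((w[:,:2]*1000).astype(np.float32)); print(n,r['score'],len(w),b)
    c=np.array(b[0])/1e3-o; print('pan centre in shelf',c@ex,c@ey); s=(w[:,:2]-o)
    print('extents shelf',[np.percentile(s@e,[.5,99.5]) for e in (ex,ey)],'floor z',np.percentile(w[:,2],[5,25,50]))
```

```text
t 8.4667 pos [0.4484 0.0041 0.0146] yaw of y 87.18 z [ 0. -0. -1.] F [ 0.3 -0.4  1. ] w 0.2052762746409926 29.99804835766554
top 0.86 1836 ((577.951171875, -4.6872711181640625), (108.61495971679688, 95.68788146972656), 86.93341064453125)
pan centre in shelf -0.1642208199891609 -0.09917522300557265
extents shelf [array([-0.2076, -0.1172]), array([-0.1497, -0.0464])] floor z [-0.0002  0.0018  0.0033]
side 0.91 1385 ((578.6689453125, 9.405658721923828), (96.74746704101562, 132.50604248046875), 0.8078338503837585)
pan centre in shelf -0.1642046541793251 -0.08506403564051324
extents shelf [array([-0.2103, -0.1168]), array([-0.1486, -0.0476])] floor z [0.0001 0.002  0.0082]
```

>>> move_arm --increments "10 0 0 0 0 0 255;10 0 0 0 0 0 255;10 0 0 0 0 0 255;10 0 0 0 0 0 255;10 -0.5 0 0 0 0 255;8 -0.5 0 0 0 0 255;4 0 0 0 0 0 255;0 0 0 0 0 0 255"

```text
time: 9.33
position: [0.511, 0.0033, 0.0145]
tool_rot: [0.077, 3.14, -0.0]
ft_force: [0.1, 0.9, 1.2]
grip_width: 0.205
grip_force: 30.0
```

>>> move_arm --increments "4 -0.2 0 0 0 0 255;4 -0.2 0 0 0 0 255;4 -0.2 0 0 0 0 255;4 -0.2 0 0 0 0 255;4 -0.2 0 0 0 0 255;4 -0.2 0 0 0 0 255;4 -0.2 0 0 0 0 255;4 -0.2 0 0 0 0 255"

```text
time: 10.0
position: [0.5407, 0.0018, 0.0145]
tool_rot: [-0.077, -3.137, -0.001]
ft_force: [-5.7, 0.2, 7.4]
grip_width: 0.206
grip_force: 30.0
```

```bash
cat > look.py <<'E'
from h import *
import sys
tool(); ims=[]
for n,(y0,y1,x0,x1) in (('top',(80,190,260,460)),('side',(150,260,320,480))):
    p=ctrl.get_image(n); ims.append(cv2.resize(p['frame'][y0:y1,x0:x1],(600,300),interpolation=cv2.INTER_CUBIC))
cv2.imwrite(sys.argv[1],cv2.cvtColor(np.vstack(ims),cv2.COLOR_RGB2BGR))
E
python3 look.py pics/f.png
```

```text
t 10.0 pos [0.5407 0.0018 0.0145] yaw of y 87.2 z [-0.004  0.001 -1.   ] F [-5.7  0.2  7.4] w 0.20564749681088326 29.997862558811903
```

View pics/f.png

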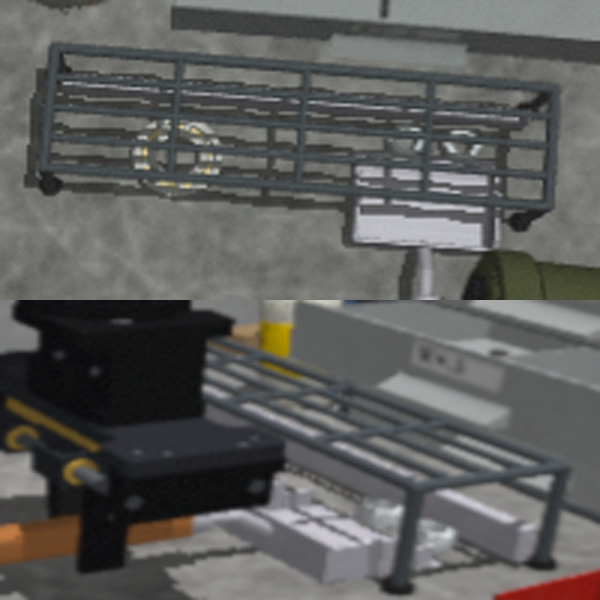

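The nuts (top panel at (410,138) and (462,142)) are now against the rail, centred ahead of the lip with the leg clear. I'll continue slowly so the lip wedges under them.

>>> move_arm --increments "2.5 -0.1 0 0 0 0 255;2.5 -0.1 0 0 0 0 255;2.5 -0.1 0 0 0 0 255;2.5 -0.1 0 0 0 0 255;2.5 -0.2 0 0 0 0 255;2.5 -0.1 0 0 0 0 255;2.5 -0.1 0 0 0 0 255;2.5 -0.1 0 0 0 0 255"

```text
time: 10.77
position: [0.5609, 0.0008, 0.0145]
tool_rot: [-0.077, -3.137, -0.001]
ft_force: [-5.9, -0.2, 6.4]
grip_width: 0.201
grip_force: 30.0
```

```bash
python3 look.py pics/g.png
```

```text
t 10.7667 pos [0.5609 0.0008 0.0145] yaw of y 87.18 z [-0.003  0.001 -1.   ] F [-5.9 -0.2  6.4] w 0.2012226210332237 29.99778580851853
```

View pics/g.png

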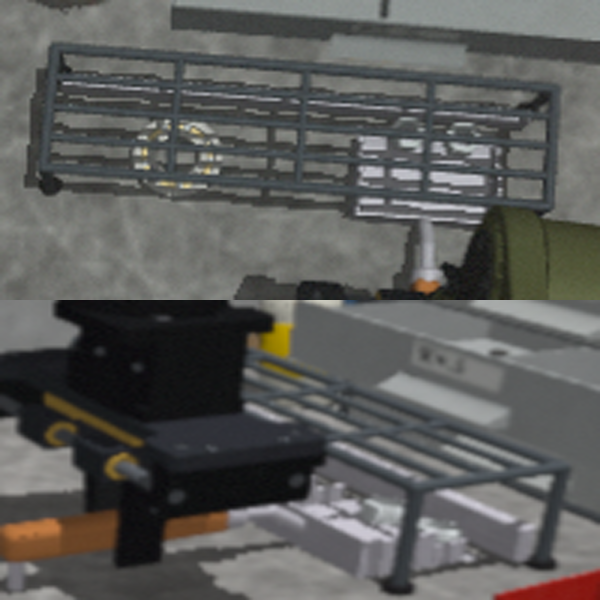

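The lip is running under the nuts, which are held at the rail and entering the pan. I'll go about 11 mm further, then check.

>>> move_arm --increments "2 -0.1 0 0 0 0 255;2 -0.1 0 0 0 0 255;2 -0.1 0 0 0 0 255;2 -0.1 0 0 0 0 255;1.5 -0.1 0 0 0 0 255;1.5 0 0 0 0 0 255;0 0 0 0 0 0 255;0 0 0 0 0 0 255"

```text
time: 11.53
position: [0.573, 0.0002, 0.0145]
tool_rot: [-0.077, -3.14, -0.0]
ft_force: [-4.1, -0.3, 3.9]
grip_width: 0.203
grip_force: 30.0
```

```bash
cat > nuts.py <<'E'
from h import *
np.set_printoptions(precision=1,suppress=True)
tool(); s=ctrl.get_state(); a=np.radians(-2.8); ex=np.array([np.cos(a),np.sin(a)]); ey=np.array([-ex[1],ex[0]])
lip=np.array(s['position'])[:2]+.180*ex
for n in ('top','side'):
    p=ctrl.get_image(n)
    for t in ('nut_1_center','bearing_center'):
      for f in ctrl.find_in(t,p)[:3]:
        c=np.array(f['centre']); print(n,t,round(f['score'],2),'world mm',c*1e3,'in lip frame',(c[:2]-lip)@ex*1e3,(c[:2]-lip)@ey*1e3)
    W=world(p,np.ones(p['depth'].shape,bool)); q=np.c_[(W[:,:2]-lip)@ex,(W[:,:2]-lip)@ey,W[:,2]]*1e3
    q=q[(q[:,0]>-66)&(q[:,0]<5)&(abs(q[:,1])<43)&(q[:,2]>9)&(q[:,2]<24)].astype(np.float32)
    if len(q)>20:
        _,l,c=cv2.kmeans(q[:,:2].copy(),2,None,(3,50,.01),5,cv2.KMEANS_PP_CENTERS)
        for i in (0,1): print('  raised in pan',c[i],(l==i).sum(),np.percentile(q[l.ravel()==i],[5,95],axis=0).ravel())
E
python3 nuts.py
```

```text
t 11.5333 pos [0.6 0.  0. ] yaw of y 87.18 z [-0.  0. -1.] F [-4.1 -0.3  3.9] w 0.20307848700530817 29.997809221968055
top nut_1_center 0.6 world mm [731.6   6.7  19.2] in lip frame -21.869444986336724 14.216650763327163
top bearing_center 0.96 world mm [708.6 161.7  17.7] in lip frame -52.413700463509784 167.90805734595034
  raised in pan [-17.3 -22.8] 96 [-32.4 -36.5  10.1  -8.2  -9.9  22.4]
  raised in pan [-17.7  18.7] 82 [-32.3   6.6  11.1  -8.3  36.1  21.1]
side nut_1_center 0.68 world mm [673.8 -11.2  27.1] in lip frame -78.7260288453302 -6.485495789270958
side nut_1_center 0.47 world mm [727.4   7.4  11.9] in lip frame -26.098625602027656 14.710646026324591
  raised in pan [-13.7 -23.2] 150 [-30.4 -41.6  10.4  -8.6  -4.6  23.3]
  raised in pan [-18.7  19. ] 124 [-33.5   1.5   9.4  -8.6  40.6  19.3]
```

Both nuts sit about 20 mm behind the lip. I'll draw the scoop slowly straight out.

>>> move_arm --increments "-0.5 0 0 0 0 0 255;-1 0.1 0 0 0 0 255;-1.5 0.1 0 0 0 0 255;-2 0.1 0 0 0 0 255;-2.5 0.1 0 0 0 0 255;-3 0.1 0 0 0 0 255;-3 0.1 0 0 0 0 255;-3 0.2 0 0 0 0 255"

```text
time: 12.5
position: [0.5567, 0.001, 0.0147]
tool_rot: [0.077, 3.14, 0.0]
ft_force: [1.7, -0.4, -0.3]
grip_width: 0.202
grip_force: 30.0
```

>>> move_arm --increments "-3 0.2 0 0 0 0 255;-3 0.1 0 0 0 0 255;-3 0.2 0 0 0 0 255;-3 0.1 0 0 0 0 255;-3 0.2 0 0 0 0 255;-3 0.1 0 0 0 0 255;-3 0.2 0 0 0 0 255;-3 0.1 0 0 0 0 255"

```text
time: 13.17
position: [0.5326, 0.0022, 0.0146]
tool_rot: [0.077, 3.14, 0.0]
ft_force: [1.1, 0.1, -0.4]
grip_width: 0.202
grip_force: 30.0
```

```bash
python3 nuts.py
```

```text
t 13.1667 pos [0.5 0.  0. ] yaw of y 87.18 z [ 0.  0. -1.] F [ 1.1  0.1 -0.4] w 0.20193034179267724 29.997656447812915
top bearing_center 0.78 world mm [709.1 163.5  14.2] in lip frame -11.6130691778427 169.70356480679513
  raised in pan [-18.1 -23.2] 54 [-33.4 -33.8   9.4 -10.6 -12.2  18.5]
  raised in pan [-16.7  15.6] 52 [-24.1   5.3  10.1 -10.4  26.6  19.1]
side nut_1_center 0.51 world mm [687.    3.5  13.5] in lip frame -25.87072164579017 8.815002919682634
  raised in pan [-23.  -23.2] 69 [-34.8 -35.2   9.8 -13.6 -14.2  15.7]
  raised in pan [-24.4  13. ] 89 [-34.3   2.6   9.5 -13.1  23.9  15.6]
```

>>> move_arm --increments "-3 0.2 0 0 0 0 255;-3 0.1 0 0 0 0 255;-3 0.2 0 0 0 0 255;-3 0.1 0 0 0 0 255;-3 0.2 0 0 0 0 255;-3 0.1 0 0 0 0 255;-3 0.2 0 0 0 0 255;-3 0.1 0 0 0 0 255"

```text
time: 14.13
position: [0.5086, 0.0034, 0.0146]
tool_rot: [0.077, 3.14, 0.0]
ft_force: [0.9, 0.4, -0.5]
grip_width: 0.204
grip_force: 30.0
```

>>> move_arm --increments "-3 0.2 0 0 0 0 255;-3 0.1 0 0 0 0 255;-3 0.2 0 0 0 0 255;-3 0.1 0 0 0 0 255;-3 0.2 0 0 0 0 255;-3 0.1 0 0 0 0 255;-3 0.2 0 0 0 0 255;-3 0.1 0 0 0 0 255"

```text
time: 14.8
position: [0.4846, 0.0046, 0.0146]
tool_rot: [0.077, 3.141, 0.0]
ft_force: [2.0, -0.2, -0.9]
grip_width: 0.207
grip_force: 30.0
```

>>> move_arm --increments "-3 0.2 0 0 0 0 255;-3 0.1 0 0 0 0 255;-3 0.2 0 0 0 0 255;-2.5 0.1 0 0 0 0 255;-2 0.1 0 0 0 0 255;-1 0.1 0 0 0 0 255;-0.5 0 0 0 0 0 255;0 0 0 0 0 0 255"

```text
time: 15.47
position: [0.4696, 0.0054, 0.0146]
tool_rot: [-0.077, -3.14, -0.0]
ft_force: [0.8, 0.1, 0.0]
grip_width: 0.2
grip_force: 30.0
```

```bash
python3 nuts.py; sed -i 's/(80,190,260,460)/(100,260,300,500)/; s/(150,260,320,480)/(130,260,260,480)/' look.py; python3 look.py pics/i.png
```

```text
t 15.4667 pos [0.5 0.  0. ] yaw of y 87.18 z [-0.  0. -1.] F [0.8 0.1 0. ] w 0.1997189729162493 29.9977395683527
top nut_1_center 0.6 world mm [597.2   3.    2.1] in lip frame -52.45897481080614 3.78658207807744
top nut_1_center 0.51 world mm [626.   12.6  16.2] in lip frame -24.162315845410674 14.78199436666887
top bearing_center 0.77 world mm [705.7 165.7  15.9] in lip frame 47.96363354499322 171.5925406463528
  raised in pan [-21.6  15.2] 84 [-32.7   4.3  10.8 -10.5  25.9  19.1]
  raised in pan [-22.2 -23.1] 72 [-32.6 -33.4  11.4 -11.2 -13.3  18.5]
side nut_1_center 0.53 world mm [627.6   8.6  13.5] in lip frame -22.368826946481885 10.864929448976117
side bearing_center 0.93 world mm [701.7 154.5  14.2] in lip frame 44.51552641733835 160.21051282894626
  raised in pan [-23.   12.9] 92 [-33.4   2.4   9.8 -11.7  23.3  15.6]
  raised in pan [-21.6 -23.4] 80 [-33.8 -35.9   9.6 -12.5 -13.8  15.7]
t 15.7667 pos [0.4696 0.0054 0.0145] yaw of y 87.18 z [-0.001  0.    -1.   ] F [-0.1 -0.2  1.7] w 0.20727026163677886 29.997894996777177
```

View pics/i.png

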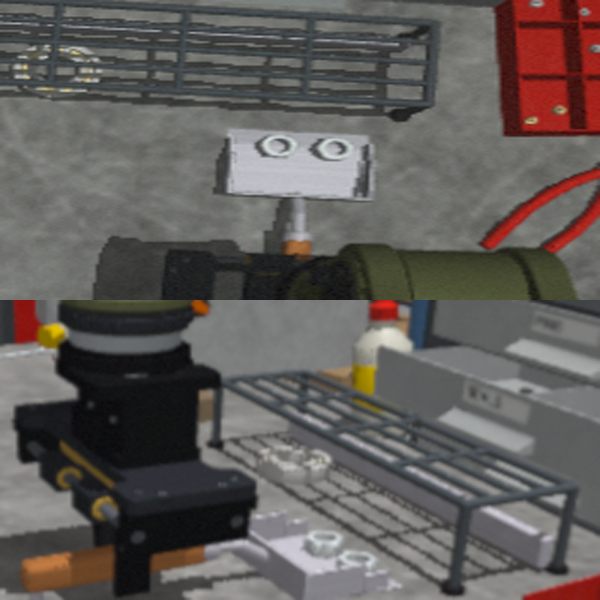

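Both nuts are in the pan (top panel at (277,146) and (332,149)), the pan is in front of the shelf, and the bearing hasn't moved. I'll draw back 5 mm more, release and lift off.

>>> move_arm --increments "-1.5 0 0 0 0 0 255;-2 0.2 0 0 0 0 255;-1.5 0 0 0 0 0 255;0 0 0 0 0 0 255;0 0 0 0 0 0 120;0 0 0 0 0 0 120;0 0 0 0 0 0 120;0 0 0 0 0 0 120"

```text
time: 16.53
position: [0.4647, 0.0056, 0.0145]
tool_rot: [-0.077, -3.14, -0.0]
ft_force: [0.2, 0.3, 0.4]
grip_width: 0.42
grip_force: 0.0
```

>>> move_arm --increments "0 0 0 0 0 0 120;0 0 0 0 0 0 120;0 0 5 0 0 0 120;0 0 10 0 0 0 120;0 0 15 0 0 0 120;0 0 20 0 0 0 120;0 0 20 0 0 0 120;0 0 20 0 0 0 120"

```text
time: 17.2
position: [0.465, 0.0054, 0.1065]
tool_rot: [0.078, 3.14, 0.0]
ft_force: [-0.3, 0.5, 0.6]
grip_width: 0.532
grip_force: 0.0
```

>>> move_arm --increments "0 0 20 0 0 0 120;0 0 20 0 0 0 120;0 0 10 0 0 0 120;0 0 0 0 0 0 120;0 0 0 0 0 0 120;0 0 0 0 0 0 120;0 0 0 0 0 0 120;0 0 0 0 0 0 120"

```text
time: 17.87
position: [0.4641, 0.0055, 0.1534]
tool_rot: [-0.077, -3.139, 0.001]
ft_force: [-0.5, -0.6, 0.5]
grip_width: 0.532
grip_force: 0.0
```

```bash
python3 look.py pics/j.png
```

```text
t 17.8667 pos [0.4641 0.0055 0.1534] yaw of y 87.18 z [-0.002 -0.001 -1.   ] F [-0.5 -0.6  0.5] w 0.5321419428616043 0.0
```

View pics/j.png

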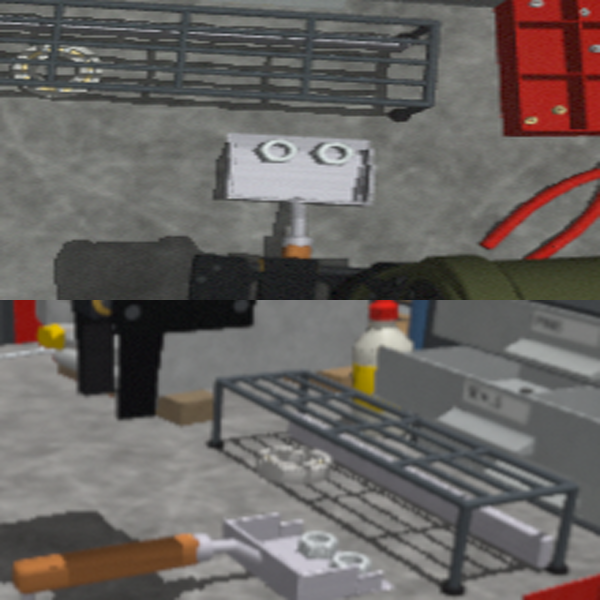

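The scoop lies flat and free in front of the shelf with both nuts in its pan, at (277,151) and (332,154) in the top panel.

```bash
python3 -c "
from bench import ctrl
print(ctrl.close_job())"
```

```text
the job is handed in; nothing more can be done
None
```

The job is handed in: the last pictures show both nuts in the pan, the scoop lying flat and let go in front of the shelf, and the bearing where it was; I saw no sign of striking the shelf, but no verdict came back.

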